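# Build up the cam stack on the arbor

### The arm

A 6-joint arm with a two-finger parallel gripper is mounted at the origin on the work surface. World frame = base frame: x ahead of the robot, y to its left, z up, the work surface at z = 0. Lengths are in mm, angles in rad, forces in N, time in s.
With the tool pointing down it reaches from about 275 to 825 mm from the base axis. Payload 5.2 kg.
Tool frame: the origin (TCP) lies at the very end of the fingers, on their centre line; the grasp point (between the pads) lies 19 mm behind it; z points along the fingers, y is the line along which they close (so a half turn about z gives the same grasp; the last joint's range is limited). The gripper opens to 93 mm and grips with 3 to 60 N. Pads are 15 mm wide; open, the fingers measure 128 mm over their backs; the gripper's body (75 mm by 188 mm) begins 65 mm behind the grasp point.
Start: joints at [-1.481, 0.259, 1.535, -0, 1.348, -0.203], TCP at [158.77, -526.59, 218.653] pointing down, gripper open.
Joint ranges: [-3.14, 3.14], [-0.91, 2.08], [0.19, 2.58], [-1.22, 4.36], [0.22, 2.71], [-3.12, 3.12]. Speed limits (rad/s): [2.57, 2.57, 3.14, 3.14, 3.14, 3.14].

### API

Orientations are given as [roll, pitch, yaw] about the fixed x, y, z axes, in that order (R = Rz(yaw) Ry(pitch) Rx(roll)).
In Python, from bench import robot gives the robot as it stands. The module is installed in compiled form; this text tells all that it offers. Calls block until the motion is done:
- robot.move_ptp(position, orientation): joint-space move of the TCP to a pose.
- robot.move_linear(position, ori=None, speed=150, f_stop=None): straight line of the TCP; ori=None keeps the orientation; speed is the mean speed in mm/s. With f_stop (N) it stops when the force on the tool has changed by that much, and returns True; else False.
- robot.move_j(angles): joint-space move.
- robot.move_gripper(opening): opening from 0.0 (shut) to 1.0 (fully open); the grip force is fixed at half the most; returns when the fingers have stopped.
- robot.sleep(seconds).
- robot.inverse_kinematics(position, orientation): joint angles nearest the present ones, or None.
- robot.get_image(name): name is "scene" or "top"; returns a dict with "img" (480x640x3 uint8, blue, green, red), "fovy" (degrees; the focal length in pixels is half the picture's height over the tangent of half this angle, whatever the lens; pixels are square), "cx", "cy" (the principal point, pixels), "eye" and "orientation" of the camera in the world. Camera axes: x right, y down, z forward; pixel columns grow to the right and rows downward; lengths in mm; the calibration is good to about 2 mm. A picture is of the moment at which its call begins. There is no depth.
A pose or a line that the arm cannot do raises robot.MotionError and nothing moves.
- robot.hand_in(): hands the job in; it is judged then, once.
Readings, each from a call of its own:
- robot.current_t(): time.
- robot.current_qpos(): joint angles.
- robot.current_joint_vel(): joint speeds.
- robot.current_joint_efforts(): joint torques, N m.
- robot.current_tcp_pos(): TCP position.
- robot.current_eef_rot(): TCP orientation.
- robot.current_contact_force(): force on the tool from outside, world axes, zero at the start.
- robot.current_ft_torque(): the same for the moment, N m.
- robot.current_gripper_width(): opening from 0.0 (shut) to 1.0 (fully open).
- robot.current_finger_force(): force on a finger pad.
Only numpy, scipy, OpenCV 4.12 (cv2) and the standard library are available. Lean on these libraries where they do the work, as an engineer would, in place of code of your own. Each camera call takes 0.05 s, during which the arm holds its last target. There are 200 camera calls.

### The job

Build the stack on the green-based arbor, threading each part down over its post so that it lies flat on the one below: first the wide blue collar, then the brass spacer, then the new steel cam plate with the same shape as the rusty old one lying in the red tray, and last the orange cap over the top of the post. Leave the other new cam plate and both old ones where they lie, and let go of everything at the end.

Things in the scene. Friction and masses are not known exactly. Their poses are not given: they have to be found in the camera images.
- arbor: Fixed assembly arbor: round green base plate of 120 mm diameter, 8 mm thick; on it a dark round shoulder of 44 mm diameter whose flat top, on which the stack rests, is 20 mm above the bench; from it a plain steel post of 16 mm diameter rises to 80 mm above the bench, its last 8 mm tapered. Origin: on the post's axis at bench level, z axis up. The complete stack is 96 mm high above the bench.
- collar_mid (a point): Blue collar, the widest ring: outer diameter 60 mm, bore 28 mm through, 14 mm high, lying flat on the bench. The point is its centre, half-way up (7 mm above its underside), z axis up.
- spacer_mid (a point): Brass spacer ring: outer diameter 46 mm, bore 28 mm through, 24 mm high, standing flat on the bench. The point is its centre, half-way up (12 mm above its underside), z axis up.
- cam_single_mid (a point): Steel-grey new cam plate, 12 mm thick, lying flat on the bench: a round hub of 46 mm diameter with a 28 mm through-bore and ONE tapered nose along +x reaching 43 mm from the bore centre (teardrop outline, 66 mm long overall). The point is the centre of the bore, half-way up (6 mm above its underside). x axis along the nose, y axis across the plain round hub (46 mm between the two sides: a good place to grip), z axis up.
- cam_double_mid (a point): Steel-grey new cam plate, 12 mm thick, lying flat on the bench: a round hub of 46 mm diameter with a 28 mm through-bore and TWO opposite tapered noses along +x and -x, each reaching 43 mm from the bore centre (pointed-oval outline, 86 mm long). The point is the centre of the bore, half-way up (6 mm above its underside). x axis along the nose, y axis across the plain round hub (46 mm between the two sides: a good place to grip), z axis up.
- cap_mid (a point): Orange round cap: diameter 44 mm, 26 mm high, closed top, open below with a blind bore of 28 mm diameter and 16 mm depth; it stands on the bench with the opening down, as it is to be fitted. The point is its centre, half-way up (13 mm above its underside), z axis up.
- job_tray: Red square tray, fixed, 105 x 105 mm, rim 14 mm high, holding one rusty old cam plate: the sample of the shape to be fitted. Origin: centre of its underside at bench level. (A grey tray of the same size holds the old cam plate of another job, which does not count.)
- old_single_mid (a point): Rust-brown worn cam plate (old sample, same outline and size as its new counterpart): with ONE nose, like the new single-nosed plate, 12 mm thick. It lies flat in one of the two shallow trays, red or grey. The point is its bore centre, half-way up. Only to be looked at.
- old_double_mid (a point): Rust-brown worn cam plate (old sample, same outline and size as its new counterpart): with TWO opposite noses, like the new double-nosed plate, 12 mm thick. It lies flat in one of the two shallow trays, red or grey. The point is its bore centre, half-way up. Only to be looked at.
Things that resemble listed ones, but are neither listed nor needed, are in the scene too. Several things have the shape of the arbor; the one meant has the colours described above.

How it is judged (in metres and radians):
On the way, in this order (a step that is already met when the one before it is completed fails the run):
1. the blue collar lies on the arbor's shoulder (horizontal distance between collar_mid and arbor below 0.01 m and z of collar_mid in the frame of arbor between 0.023 and 0.031 m and angle between collar_mid's own z axis and vertical below 0.12 rad), for 0.2 s.
2. the brass spacer lies on the collar (all of step 1 and horizontal distance between spacer_mid and arbor below 0.01 m and z of spacer_mid in the frame of arbor between 0.042 and 0.05 m and angle between spacer_mid's own z axis and vertical below 0.12 rad), for 0.2 s.
3. the cam plate that matches the old one in the red tray lies on the spacer (((horizontal distance between old_single_mid and job_tray below 0.05 m and (horizontal distance between cam_single_mid and arbor below 0.01 m and z of cam_single_mid in the frame of arbor between 0.06 and 0.068 m and angle between cam_single_mid's own z axis and vertical below 0.12 rad)) or (horizontal distance between old_double_mid and job_tray below 0.05 m and (horizontal distance between cam_double_mid and arbor below 0.01 m and z of cam_double_mid in the frame of arbor between 0.06 and 0.068 m and angle between cam_double_mid's own z axis and vertical below 0.12 rad)))), for 0.2 s.
4. the orange cap lies on the cam plate, over the post (horizontal distance between cap_mid and arbor below 0.01 m and z of cap_mid in the frame of arbor between 0.079 and 0.087 m and angle between cap_mid's own z axis and vertical below 0.12 rad), for 0.2 s.
At the end, for the whole second after the job is handed in: Collar, spacer, matching cam plate and cap lie on the arbor in this order from below, at rest: centres within 10 mm of the post axis and within 4 mm of 27, 46, 64, 83 mm above the bench, tilt under 0.12 rad. The other new cam plate and both old ones are within 30 mm of their starts (all of step 2 and all of step 4 and ((horizontal distance between old_single_mid and job_tray below 0.05 m and (horizontal distance between cam_single_mid and arbor below 0.01 m and z of cam_single_mid in the frame of arbor between 0.06 and 0.068 m and angle between cam_single_mid's own z axis and vertical below 0.12 rad) and distance of cam_double_mid from where it was at the start of the episode below 0.03 m) or (horizontal distance between old_double_mid and job_tray below 0.05 m and (horizontal distance between cam_double_mid and arbor below 0.01 m and z of cam_double_mid in the frame of arbor between 0.06 and 0.068 m and angle between cam_double_mid's own z axis and vertical below 0.12 rad) and distance of cam_single_mid from where it was at the start of the episode below 0.03 m)) and distance of each of old_single_mid, old_double_mid from where it was at the start of the episode below 0.03 m and linear speed of each of collar, spacer, cap, cam_single, cam_double below 0.02 m/s); the robot touches nothing.
It fails at once if the cam plate that does not match (the double one) is moved by more than 30 mm (horizontal distance between old_single_mid and job_tray below 0.05 m and distance of cam_double_mid from where it was at the start of the episode above 0.03 m).
It fails at once if the cam plate that does not match (the single one) is moved by more than 30 mm (horizontal distance between old_double_mid and job_tray below 0.05 m and distance of cam_single_mid from where it was at the start of the episode above 0.03 m).
It fails at once if the old single-nosed cam plate is moved by more than 30 mm (distance of old_single_mid from where it was at the start of the episode above 0.03 m).
It fails at once if the old double-nosed cam plate is moved by more than 30 mm (distance of old_double_mid from where it was at the start of the episode above 0.03 m).
It also fails if it takes over 106 s, if anything falls off the work surface, if the arm or the gripper's body presses on something with over 40 N, if the wrist force passes 120 N, or if a joint passes its speed limit or range.

## Working session

There is one attempt and no reset: what is moved stays moved. The work goes in short steps, each a Python script; the robot and the scene stay as the last script left them, time stands still between calls to the robot, and variables do not carry over. Pictures are saved under pics/ and viewed, at most 14 in all, crops included, and the job is handed in when it is done.

```bash
mkdir -p pics; python3 - <<'E'
from bench import robot
import cv2
for n in("scene","top"):
    d=robot.get_image(n); cv2.imwrite(f"pics/{n}0.png",d["img"]); print(n,{k:d[k] for k in d if k!="img"})
print(robot.current_t(),robot.current_eef_rot())
E
```

```text
scene {'fovy': 46.98967489754099, 'cx': 310.81142504481403, 'cy': 242.38484973002235, 'eye': array([1251.65958279, -245.4501311 , 1065.20074909]), 'orientation': array([-2.48863645, -0.0103574 ,  1.08884835])}
top {'fovy': 50.36661908140432, 'cx': 313.57795877325105, 'cy': 238.1347787206995, 'eye': array([ 310.5241321 ,  128.93869234, 1511.26016047]), 'orientation': array([-2.9638515 , -0.00526077, -1.55687735])}
0.1 [-3.13998158e+00 -2.90216219e-04  2.92764204e-01]
```

View pics/scene0.png

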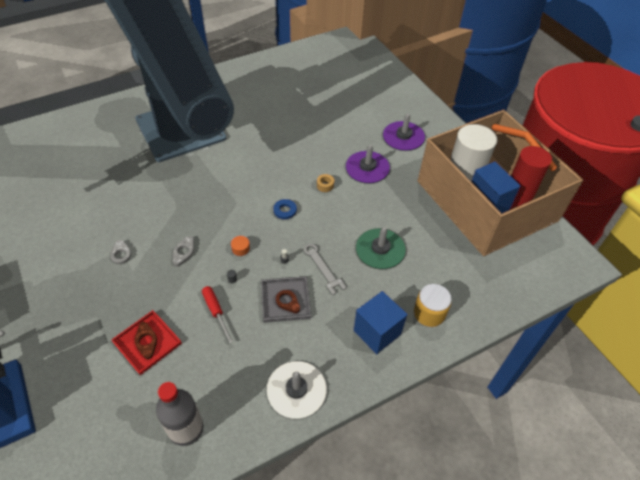

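View pics/top0.png

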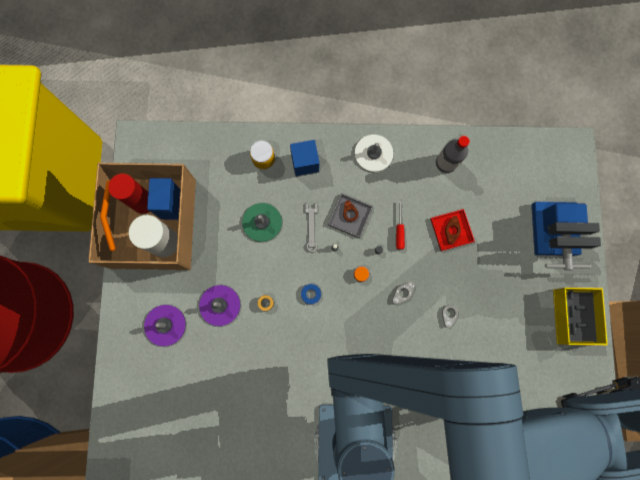

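The scene shows the red tray near (147,342), the arbor at (381,248), the collar at (285,209), the spacer at (325,182), the cap at (240,245) and the new cams at (120,251) and (184,250). Next I'll enlarge the cams and trays.

```bash
python3 - <<'E'
import cv2,numpy as np
s=cv2.imread("pics/scene0.png");t=cv2.imread("pics/top0.png")
c=lambda i,x,y,r=32:cv2.resize(i[y-r:y+r,x-r:x+r],(260,260),interpolation=cv2.INTER_CUBIC)
a=np.hstack([c(t,452,231),c(t,350,213),c(t,425,305,40)]);b=np.hstack([c(t,262,222),c(t,335,290,45),c(t,265,300)])
cv2.imwrite("pics/crop.png",np.vstack([a,b]))
E
```

```text
(no output)
```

View pics/crop.png

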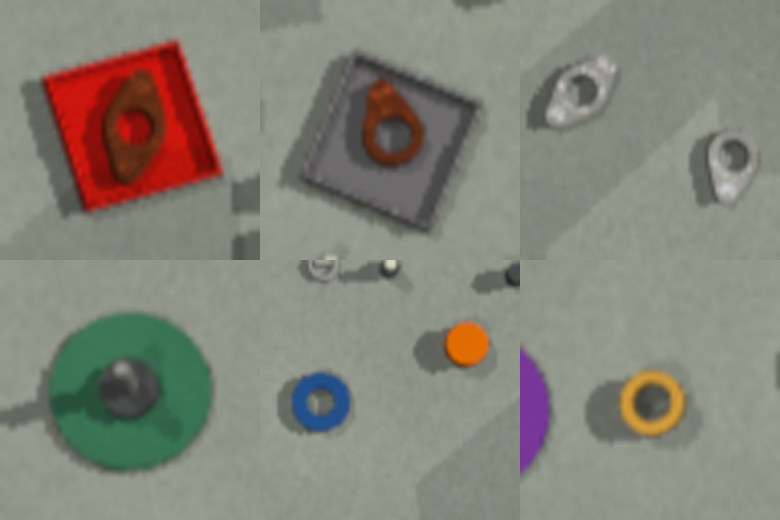

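The red tray holds the double-nosed sample, so the double cam at top (402,294) is the one to fit. The single cam at (449,315) stays put. Next I'll localise everything in both views.

```bash
cat > vis.py <<'E'
import cv2,numpy as np
from scipy.spatial.transform import Rotation as R
def ray(d,u,v):
    f=240/np.tan(np.radians(d["fovy"]/2))
    r=R.from_euler("xyz",d["orientation"]).as_matrix()@np.array([(u-d["cx"])/f,(v-d["cy"])/f,1])
    return np.array(d["eye"]),r
def onz(d,u,v,z):
    e,r=ray(d,u,v); return e+r*(z-e[2])/r[2]
def pix(d,p):
    f=240/np.tan(np.radians(d["fovy"]/2))
    c=R.from_euler("xyz",d["orientation"]).as_matrix().T@(np.array(p)-d["eye"])
    return np.array([d["cx"]+f*c[0]/c[2],d["cy"]+f*c[1]/c[2]])
# hsv ranges (H lo,hi, S lo,hi, V lo,hi)
COL=dict(blue=(100,125,120,255,50,255),brass=(14,26,120,255,80,255),green=(60,88,70,255,30,200),orange=(5,13,200,255,150,255),cam=(0,180,0,28,150,255))
def blob(d,col,near,rad=40):
    a=COL[col]; h=cv2.cvtColor(d["img"],cv2.COLOR_BGR2HSV)
    m=cv2.inRange(h,a[0::2],a[1::2])
    k=np.zeros_like(m); cv2.circle(k,(int(near[0]),int(near[1])),rad,255,-1); m&=k
    cs,_=cv2.findContours(m,cv2.RETR_EXTERNAL,cv2.CHAIN_APPROX_NONE)
    c=cv2.convexHull(max(cs,key=cv2.contourArea)); M=cv2.moments(c)
    return np.array([M["m10"],M["m01"]])/M["m00"],c[:,0,:].astype(float)
E
python3 - <<'E'
from vis import *
from bench import robot
T=robot.get_image("top");S=robot.get_image("scene")
for n,col,t,s,z in [("collar","blue",(311,294),(285,209),7),("spacer","brass",(265,303),(325,182),12),("cap","orange",(361,274),(240,245),13),("camD","cam",(402,294),(184,250),6),("camS","cam",(449,315),(120,251),6),("arbor","green",(262,222),(381,248),5)]:
    r=18 if n!="arbor" else 40
    o=[]
    for d,p in((T,t),(S,s)):
        c,h=blob(d,col,p,r if d is T or n=="arbor" else 24); P=onz(d,*c,z)
        w=np.array([onz(d,*q,z) for q in h.astype(float)])[:,:2].astype(np.float32)
        (rc,rs,ra)=cv2.minAreaRect(w); o.append(P[:2]); print(n,c.round(1),P.round(1),"size",np.round(rs,0),"ang",round(ra,1))
    print("   diff",(o[0]-o[1]).round(1))
E
```

```text
collar [310.5 293.7] [414.9 131.5   7. ] size [56. 56.] ang 0.8
collar [284.4 208.7] [414.1 129.8   7. ] size [53. 60.] ang 63.4
   diff [0.8 1.8]
spacer [265.1 302.5] [387.  263.4  12. ] size [44. 43.] ang 46.4
spacer [325.2 182.5] [385.  262.8  12. ] size [40. 54.] ang 61.9
   diff [2.  0.7]
cap [nan nan] [nan nan nan] size [0. 0.] ang 0.0vis.py:21: RuntimeWarning: invalid value encountered in divide
  return np.array([M["m10"],M["m01"]])/M["m00"],c[:,0,:].astype(float)
Traceback (most recent call last):
  File "vis.py", line 20, in blob
    c=cv2.convexHull(max(cs,key=cv2.contourArea)); M=cv2.moments(c)
                     ~~~^^^^^^^^^^^^^^^^^^^^^^^^
ValueError: max() iterable argument is empty
```

```bash
sed -i 's/orange=(5,13,200,255,150,255)/orange=(3,18,170,255,110,255)/' vis.py; cat > loc.py <<'E'
from vis import *
from bench import robot
T=robot.get_image("top");S=robot.get_image("scene")
h=cv2.cvtColor(T["img"],cv2.COLOR_BGR2HSV);print("hsv",h[274,361],h[303,412-2],h[300,398],h[240,380])
for n,col,t,s,z in [("cap","orange",(361,274),(240,245),13),("camD","cam",(402,294),(184,250),6),("camS","cam",(449,315),(120,251),6),("arbor","green",(262,222),(381,248),5)]:
    o=[]
    for d,p in((T,t),(S,s)):
        r=40 if n=="arbor" else 20
        c,h=blob(d,col,p,r); P=onz(d,*c,z)
        w=np.array([onz(d,*q,z) for q in h])[:,:2].astype(np.float32)
        (rc,rs,ra)=cv2.minAreaRect(w); o.append(P[:2]); print(n,c.round(1),P.round(1),"rect c",np.round(rc,1),"size",np.round(rs,0),"ang",round(ra,1))
    print("   diff",(o[0]-o[1]).round(1))
# arbor post tip, triangulated by eye check
E
python3 loc.py
```

```text
hsv [ 15 255 223] [ 46  20 140] [ 26  12 177] [ 42  22 152]
cap [361.1 273.8] [475.1 -16.6  13. ] rect c [475.4 -16.7] size [41. 41.] ang 26.7
cap [239.8 245. ] [473.2 -17.4  13. ] rect c [474.3 -17.3] size [38. 52.] ang 66.3
   diff [2.  0.8]
camD [398.8 296.9] [ 409.4 -127.9    6. ] rect c [ 408.5 -125.4] size [35. 29.] ang 41.1
camD [187.9 239.4] [ 395.2 -120.6    6. ] rect c [ 394.7 -120.6] size [17.  9.] ang 15.4
   diff [14.2 -7.4]
camS [437.2 309.3] [ 374.9 -239.9    6. ] rect c [ 380.5 -239.8] size [32. 79.] ang 62.0
camS [119.8 246.5] [ 341.1 -272.4    6. ] rect c [ 339.8 -268.5] size [34. 33.] ang 63.4
   diff [33.8 32.5]
arbor [261.5 221.9] [628.7 282.4   5. ] rect c [629.1 282.2] size [117. 117.] ang 15.4
arbor [380.3 248.3] [630.2 280.4   5. ] rect c [628.  281.3] size [116. 114.] ang 62.8
   diff [-1.5  2.1]
```

```bash
cat > cam.py <<'E'
from vis import *
from bench import robot
T=robot.get_image("top");S=robot.get_image("scene")
out=[]
for d,p in((T,(402,294)),(S,(184,250)),(T,(449,315)),(S,(120,251))):
    i=cv2.GaussianBlur(d["img"],(3,3),0.6).astype(float)
    g=i[...,1]-i[...,[0,2]].mean(-1)      # green excess: bench > steel
    x,y=p; r=24; w=g[y-r:y+r,x-r:x+r]
    th,m=cv2.threshold(np.clip((w+10)*10,0,255).astype(np.uint8),0,255,cv2.THRESH_BINARY_INV+cv2.THRESH_OTSU)
    cs,hi=cv2.findContours(m,cv2.RETR_CCOMP,cv2.CHAIN_APPROX_NONE)
    k=max(range(len(cs)),key=lambda j:cv2.contourArea(cs[j])); hull=cv2.convexHull(cs[k]);M=cv2.moments(hull)
    c=np.array([M["m10"],M["m01"]])/M["m00"]+[x-r,y-r]
    W=np.array([onz(d,*(q+[x-r,y-r]),6) for q in hull[:,0]])[:,:2].astype(np.float32)
    rc,rs,ra=cv2.minAreaRect(W); u=cv2.boxPoints((rc,rs,ra)); e=max((u[1]-u[0],u[2]-u[1]),key=np.linalg.norm)
    print(p,"cen",onz(d,*c,6).round(1),"rect",np.round(rc,1),np.round(rs,0),"long axis deg",np.degrees(np.arctan2(e[1],e[0])).round(1))
    a=cv2.resize(d["img"][y-r:y+r,x-r:x+r],(190,190));out.append(np.vstack([a,cv2.cvtColor(cv2.resize(m,(190,190),interpolation=0),8)]))
cv2.imwrite("pics/cam.png",np.hstack(out))
E
python3 cam.py
```

```text
(402, 294) cen [ 420.8 -135.7    6. ] rect [ 420.8 -134.9] [51. 95.] long axis deg -66.4
(184, 250) cen [ 422.7 -140.2    6. ] rect [ 422.6 -140.8] [53. 93.] long axis deg -60.4
(449, 315) cen [ 356.8 -269.4    6. ] rect [ 356.9 -267.3] [54. 71.] long axis deg -32.5
(120, 251) cen [ 359.4 -272.6    6. ] rect [ 359.7 -270.9] [58. 71.] long axis deg -27.2
```

View pics/cam.png

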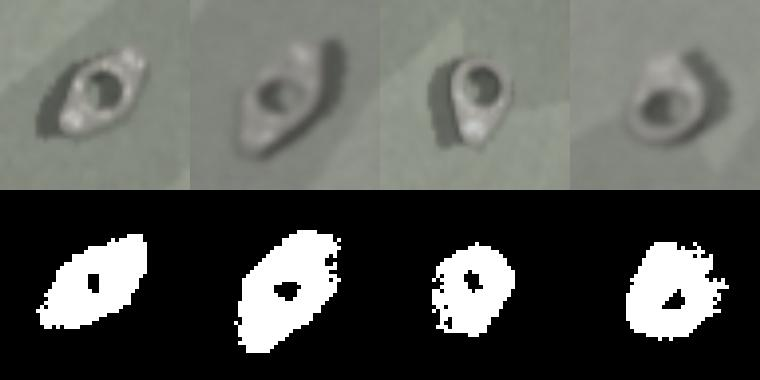

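The crops show that the mask takes in some shadow. I'll exclude dark pixels with a brightness gate.

```bash
sed -i '/cs,hi=/i\    v=i[y-r:y+r,x-r:x+r].max(-1); m[v<np.median(v)*0.93]=0' cam.py; python3 cam.py
```

```text
(402, 294) cen [ 423.8 -143.5    6. ] rect [ 424.  -143.6] [41. 85.] long axis deg -45.3
(184, 250) cen [ 417.3 -143.4    6. ] rect [ 417.  -142.7] [42. 82.] long axis deg -60.4
(449, 315) cen [ 358.9 -276.9    6. ] rect [ 357.2 -273.5] [43. 63.] long axis deg -32.5
(120, 251) cen [ 352.7 -277.5    6. ] rect [ 349.4 -279.7] [60. 44.] long axis deg 10.1
```

View pics/cam.png

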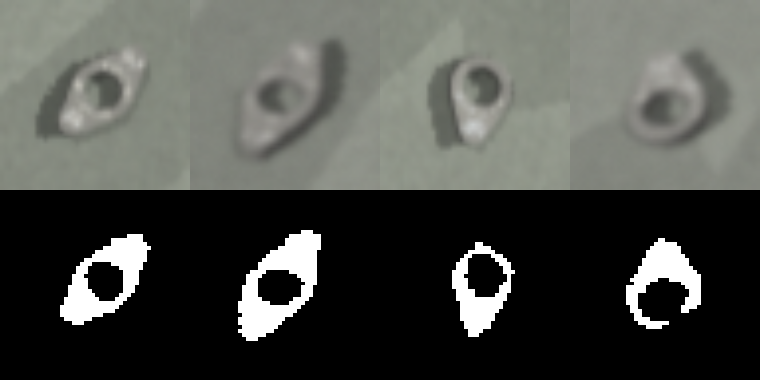

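```bash
cat >> cam.py <<'E'
    if p[0] in(402,184):
        ys,xs=np.nonzero(m); W=np.array([onz(d,a+x-r,b+y-r,12) for a,b in zip(xs,ys)])[:,:2]
        w,V=np.linalg.eigh(np.cov(W.T)); print("PCA",np.degrees(np.arctan2(V[1,1],V[0,1])).round(1),"hull cen z12",onz(d,*c,12).round(1))
E
python3 - <<'E'
s=open('cam.py').read(); a,b=s.split('cv2.imwrite("pics/cam.png",np.hstack(out))\n'); open('cam.py','w').write(a+b)
E
cat > act.py <<'E'
from bench import robot
import numpy as np
A=np.array([629.2,281.5]); UP=135.
def pick(xy,yaw,tz,opening):
    robot.move_gripper(opening)
    o=[np.pi,0,yaw]
    robot.move_ptp([*xy,UP],o); robot.move_linear([*xy,tz+25],speed=200); 
    hit=robot.move_linear([*xy,tz],speed=50,f_stop=15)
    robot.move_gripper(0.0); print("hit",hit,"width mm",robot.current_gripper_width()*93,"F",robot.current_finger_force())
    robot.move_linear([*xy,UP],speed=150); print("lifted width",robot.current_gripper_width()*93)
def place(tz,yaw,release,off=(0,0)):
    x=A-np.array(off); o=[np.pi,0,yaw]
    robot.move_ptp([*x,UP],o); robot.move_linear([*x,tz+20],speed=80)
    hit=robot.move_linear([*x,tz-4],speed=25,f_stop=8)
    print("place hit",hit,robot.current_tcp_pos()[2],"expected",tz,robot.current_contact_force())
    robot.move_gripper(release); robot.move_linear([*x,UP+20],speed=150); print("t",robot.current_t())
E
python3 cam.py; python3 - <<'E'
from act import *
pick((414.5,130.6),0,3,0.85)
E
```

```text
(402, 294) cen [ 423.5 -143.4    6. ] rect [ 423.3 -142.9] [41. 82.] long axis deg -45.3
PCA 135.9 hull cen z12 [ 423.1 -142.3   12. ]
(184, 250) cen [ 417.2 -143.3    6. ] rect [ 416.7 -142.2] [42. 83.] long axis deg -60.4
PCA 133.9 hull cen z12 [ 422.  -143.9   12. ]
(449, 315) cen [ 358.8 -276.9    6. ] rect [ 357.3 -273.5] [43. 62.] long axis deg -33.5
(120, 251) cen [ 352.2 -277.6    6. ] rect [ 349.3 -279.7] [60. 44.] long axis deg 10.1
hit False width mm 59.06418652288146 F 30.00022955238819
lifted width 59.34387265698599
```

Cam axis is about 135° (−45°), with its centre at (422.6, −143.2). The collar width is right, so I'll place it.

```bash
python3 - <<'E'
from act import *
place(23,0,0.85)
robot.move_ptp([386,263.1,UP+20],[np.pi,0,0])
import cv2
out=[]
for n,x,y in(("scene",381,240),("top",262,222)):
    i=robot.get_image(n)["img"]; out.append(cv2.resize(i[y-45:y+45,x-45:x+45],(390,390)))
cv2.imwrite("pics/p1.png",np.hstack(out))
E
```

```text
place hit True 23.07996705324881 expected 23 [-0.43299718  0.13047573  4.54261998]
t 11.1333
```

View pics/p1.png

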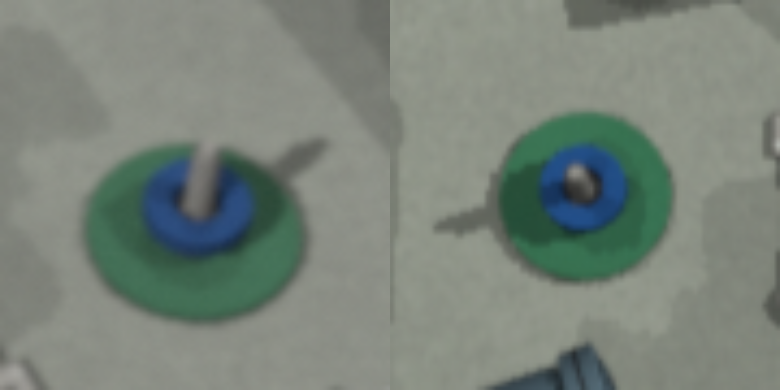

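The collar sits flat around the post on the arbor. The spacer is next.

```bash
python3 - <<'E'
from act import *
pick((386,263.1),0,4,0.7)
if robot.current_gripper_width()*93>40: place(38,0,0.7)
E
```

```text
hit False width mm 45.91164565795787 F 30.00033661723137
lifted width 45.702722071109456
place hit True 38.145498892793405 expected 38 [-0.04125119  0.41339364  4.12017535]
t 20.0833
```

```bash
python3 - <<'E'
from act import *
import cv2
pick((422.6,-143.2),-np.pi/4,3,0.72)
i=robot.get_image("scene")["img"][100:340,60:300]; cv2.imwrite("pics/p2.png",cv2.resize(i,(600,600)))
E
```

```text
hit False width mm 45.427054568950005 F 30.000513643026352
lifted width 45.43179984694016
```

View pics/p2.png

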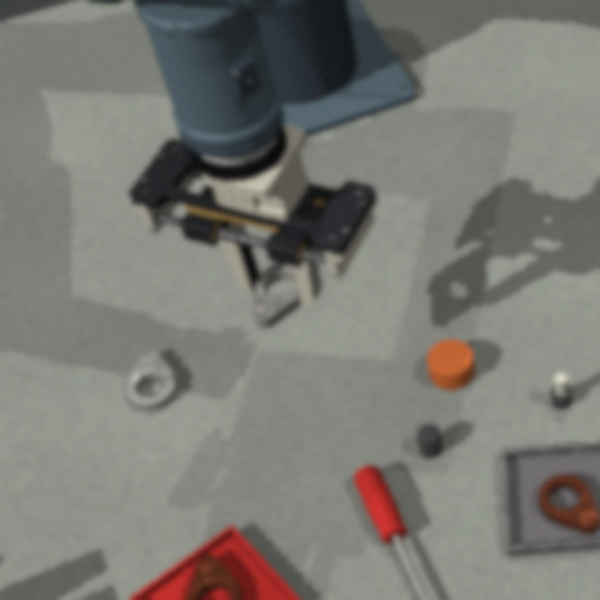

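The double cam is held level at its hub (crop (280,300)) and the single cam is untouched at (150,380).

```bash
python3 - <<'E'
from act import *
import cv2
place(61,-np.pi/4,0.65)
robot.move_ptp([474.2,-17,UP+20],[np.pi,0,0])
out=[]
for n,x,y in(("scene",381,235),("top",262,222)):
    i=robot.get_image(n)["img"]; out.append(cv2.resize(i[y-45:y+45,x-45:x+45],(390,390)))
cv2.imwrite("pics/p3.png",np.hstack(out))
E
```

```text
place hit True 61.17740848995001 expected 61 [-0.14171793 -0.2264843   3.93300101]
t 29.5917
```

View pics/p3.png

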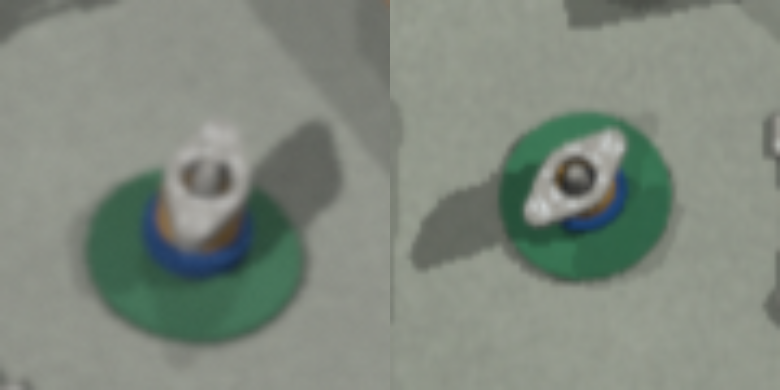

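The stack is flat and centred with the cam on top. The cap is last.

```bash
python3 - <<'E'
from act import *
import cv2
pick((474.2,-17),0,8,0.7)
if robot.current_gripper_width()*93>38:
    place(78,0,0.65)
    robot.move_ptp([350,0,220],[np.pi,0,0])
    out=[]
    for n,x,y in(("scene",381,235),("top",262,222)):
        i=robot.get_image(n)["img"]; out.append(cv2.resize(i[y-45:y+45,x-45:x+45],(390,390)))
    cv2.imwrite("pics/p4.png",np.hstack(out))
E
```

```text
hit False width mm 43.36128719875129 F 30.000230544246733
lifted width 43.61922152716349
place hit True 78.15601433143901 expected 78 [-0.29816486 -0.01095073  4.79097023]
t 38.2
```

View pics/p4.png

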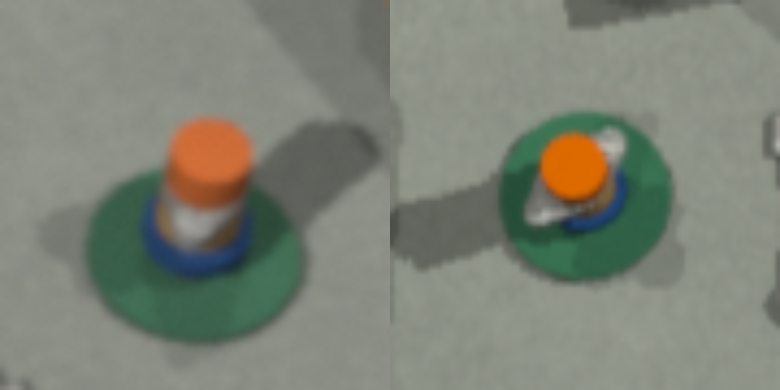

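The full stack is in place, level, with the cap seated on the cam.

```bash
python3 -c "
from bench import robot
print(robot.hand_in())"
```

```text
the job is handed in; nothing more can be done
None
```

I stacked the collar, spacer, double-nosed cam plate (it matches the old one in the red tray) and cap on the green arbor; each touched down within 0.2 mm of its expected height, and I handed the job in at about 40 s with the gripper open and clear (no verdict was returned).

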